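# Pick the split retaining ring out of a bearing housing

## Task

Open up the bearing housing: take the hooked pick from its stand and, with its toe under the split ring beside the ring's gap, lift that end of the ring out of the groove and draw the ring free. Put the pick back upright in its stand, and lay the ring flat in the blue tray. Leave the yellow tape, the flux bottle and the tub of swabs where they stand.

Things in the scene. Friction and masses are not known exactly. Their poses are not given: they have to be found in the camera images.
- groove (a point): Centre of the ring groove in the round aluminium bearing housing (fixed, 76 mm across on a 92 mm base flange 8 mm high): on the bore's axis, 30.5 mm above the bench, z up. Rim top 33 mm above the bench, 31.5 to 38 mm from the axis. The ring lies flush with it on a seat 28 mm above the bench, 20 to 31.5 mm from the axis. Inside 20 mm the bore is open, its floor 18 mm above the bench.
- slot (a point): Middle of the open pry slot under the ring, on its floor: 26 mm from the housing's axis along groove's local -x, 18 mm above the bench. The slot is 13 mm wide and runs radially (along x) from the bore through seat and rim to the outside; a toe coming from the bore passes under the ring in it.
- keeper (a point): Brass keeper on the housing opposite the slot (groove's local +x, 45 degrees to either side), 35 to 38 mm above the bench. It overhangs the ring's outer edge by 2.5 mm, so the ring cannot come straight up: tilt it up at the slot, then draw it along local -x, some 15 mm or more, till it rests out on the rim, flat or leaning. The point is on the keeper's top, 33 mm from the axis.
- ring_center (a point): Centre of the dark steel split ring, half-way through its 5 mm thickness: outside 60 mm, inside 44 mm, band 8 mm wide, 40 g, rigid. z is its axis (up at the start); at the start its axes agree with groove's. Its gap runs from 22 to 70 degrees counterclockwise (from above) from its local -x: one end reaches 10 mm past the slot's middle, the other is well away.
- pick_grip (a point): Centre of the hooked pick's orange square grip (14 x 14 mm, 45 mm long, upright along z); pick 60 g, 94 mm long. Under the grip a black flange, 34 mm across, 4 mm thick, its underside 26.5 mm below this point. Below it a flat steel shank, local x +2 to +7 mm, 8 mm wide, goes down to 71.5 mm below this point.
- pick_toe (a point): Middle of the upper face of the toe at the shank's foot: 67.5 mm below pick_grip and 3 mm from it along the pick's local -x. The toe points to local -x, 8 mm wide, 4 mm thick; 10 mm of it stand clear of the shank (5 mm to either side of this point).
- ring_band (a point): Middle of the ring's band where it bridges the slot at the start, beside the gap: 26 mm from the ring's centre along its local -x, half-way through its thickness.
- stand_mouth (a point): Centre of the mouth of the grey pick stand (fixed; 60 x 60 mm block on a 76 mm black foot), at its top, 60 mm above the bench. The square hole is 24 x 24 mm and goes down to 8 mm above the bench. The pick hangs in it with its flange lying on the top, pick_grip 26.5 mm above this point and over its middle.
- tray_floor (a point): Centre of the inner floor of the open blue tray (100 x 120 mm in its x and y, 18 mm high, walls and floor 4 mm, loose, 400 g), 4 mm above the bench.
- flux_bottle: Cream bottle with a yellow nozzle, 42 x 42 x 113 mm, a bystander; origin at the centre of its underside.
- yellow_tape: Roll of yellow tape lying flat, 45 mm across, 18 mm high, a bystander; origin at the centre of its underside.
- swab_tub: Clear tub of cotton swabs, 58 mm across, 77 mm high, a bystander; origin at the centre of its underside.
Things that resemble listed ones, but are neither listed nor needed, are in the scene too. Leave any purple look-alike of the part that bears pick_grip alone.

How it is judged:
By the outcome, as a careful person would: the job done as asked, in the order asked, and still so for the second after the job is handed in, with the robot touching nothing.
It also fails if it takes over 58 s, if anything falls off the work surface, if the arm or the gripper's body presses on something with over 40 N, if the wrist force passes 120 N, or if a joint passes its speed limit or range.

## Robot

A 6-joint arm with a two-finger parallel gripper is mounted at the origin on a cart in front of the work surface, level with it; the furniture and walls round the work are solid. World frame = base frame: x ahead of the robot, y to its left, z up, the work surface at z = 0. Lengths are in mm, angles in rad, forces in N, time in s.
With the tool pointing down it reaches from about 350 to 775 mm from the base axis. Payload 7.3 kg.
Tool frame: the origin (TCP) lies on the centre line of the jaws, within the pads' length; the fingertips stand 25 mm ahead of it and the grasp point (between the pads) lies 6 mm ahead of it; x points along the fingers, y is the direction in which the jaws open and shut, and the axes are right-handed (so a half turn about x gives the same grasp; the last joint's range is limited). The gripper opens to 92 mm and grips with 3 to 60 N. Pads are 19 mm wide; open, the fingers measure 130 mm over their backs; the gripper's body (75 mm by 190 mm) begins 47 mm behind the grasp point.
Start: joints at [1.019, 0.342, 1.524, -0, 1.275, -0.146], TCP at [207.233, 482.389, 229.641] pointing down, gripper open.
Joint ranges: [-2.53, 2.53], [-0.77, 2.02], [0.04, 2.7], [-1, 4.14], [0.28, 2.66], [-3.11, 3.11]. Speed limits (rad/s): [2.57, 2.57, 3.14, 3.14, 3.14, 3.14].

## Interface

Orientations are given as a unit quaternion [x, y, z, w].
In Python, from workcell import arm, status, cams, nets gives the robot as it stands. The module is installed in compiled form; this text tells all that it offers. Calls block until the motion is done:
- arm.goto(position, orientation): joint-space move of the TCP to a pose.
- arm.movel(position, rate=150, rotation=None): straight line of the TCP; rotation=None keeps the orientation; rate is the mean speed in mm/s.
- arm.move_joints(angles): joint-space move.
- arm.set_gripper(opening): finger opening in mm; the grip force is fixed at half the most; returns when the fingers have stopped.
- arm.dwell(seconds).
- arm.solve_ik(position, orientation): joint angles nearest the present ones, or None.
- status.state(): the state.
- cams.read_camera(name): name is "scene" or "top" or "wrist"; returns a dict with "img" (400x640x3 uint8, red, green, blue), "range_z" (400x640 float32, mm along the optical axis (not along the pixel's ray), 0 where there is no reading), "K" (3x3 intrinsics, pixels), "k1" (the pictures are not rectified: a ray, as slopes to the right and down, at radius r is drawn at 1 + k1 r^2 times it, then the intrinsics apply), "camera_from_world" (4x4, takes a point from world to camera coordinates). Camera axes: x right, y up, looking along -z (the intrinsics and any distortion apply to the point x, -y, -z); pixel columns grow to the right and rows downward; lengths in mm; the calibration is good to about 2 mm. A picture is of the moment at which its call begins.
A pose or a line that the arm cannot do raises arm.IKError and nothing moves.
- arm.sign_off(): hands the job in, once; it reports no verdict.
Trained networks look in the newest picture that a camera, given by its name, has taken for a name from the list of things; names that differ only in an ending like _2 or _b are one class to them, and where a whole thing is asked for, a point or a joint stands for the part that bears it (a point fixed in the world has none). Each returns a list of dicts, best first, with "p" (0 to 1); they miss things now and then, are a little off and sometimes report something else, mostly with a low value. They report only what shows in the picture. A call takes as long as a camera call. They do not tell look-alikes from the thing itself.
- nets.look_for(thing, camera): "position" ([x, y, z] in mm, in world coordinates, good to about 4 mm: the middle of the surface that is visible of it).
- nets.masks_of(thing, camera): "mask" (400x640 bool, what is visible of it).
The state is a dict: "clock": time; "qpos": joint angles; "qvel": joint speeds; "effort": joint torques, N m; "tool_pos": TCP position; "eef_rot": TCP orientation; "force": force on the tool from outside, world axes, zero at the start; "moment": the same for the moment, N m; "opening": finger opening in mm.
Only numpy, scipy, OpenCV 4.12 (cv2) and the standard library are available. Lean on these libraries where they do the work, as an engineer would, in place of code of your own. Each camera call takes 0.05 s, during which the arm holds its last target.

## Working session

There is one attempt and no reset: what is moved stays moved. The work goes in short steps, each a Python script; the robot and the scene stay as the last script left them, time stands still between calls to the robot, and variables do not carry over. Pictures are saved under pics/ and viewed, and the job is handed in when it is done.

```bash
mkdir -p pics; ls
python3 - <<'E'
from workcell import arm,status,cams,nets
import cv2
s=status.state(); print(s['clock'],s['tool_pos'],s['eef_rot'],s['opening'])
for n in ['scene','top','wrist']:
    c=cams.read_camera(n); cv2.imwrite(f'pics/{n}0.png',c['img'][:,:,::-1])
    print(n,c['K'].tolist(),c['k1'],c['camera_from_world'].round(3).tolist())
    for t in ['groove','keeper','ring_center','pick_grip','stand_mouth','tray_floor','ring_band','slot','flux_bottle']:
        if n!='wrist': print(t,[(round(r['p'],2),[round(float(x)) for x in r['position']]) for r in nets.look_for(t,n)][:3])
print(status.state()['clock'])
E
```

```text
pics
0.0 [206.99476882 482.02564945 228.94767623] [ 0.14197248  0.6927872  -0.14299785  0.69241701] 91.83066570386657
scene [[487.4571496077708, 0.0, 319.740336524107], [0.0, 487.4571496077708, 196.76233445590054], [0.0, 0.0, 1.0]] 0.02805715528555947 [[0.732, -0.681, 0.016, -482.806], [0.303, 0.346, 0.888, -235.606], [-0.611, -0.645, 0.46, -837.038], [0.0, 0.0, 0.0, 1.0]]
groove [(0.81, [539, -70, 17])]
keeper [(0.75, [534, -70, 20])]
ring_center [(0.58, [554, -38, 32])]
pick_grip [(0.51, [604, 114, 79]), (0.48, [512, 115, 51])]
stand_mouth [(0.92, [586, 91, 34])]
tray_floor [(0.73, [473, -283, 5])]
ring_band [(0.72, [556, -38, 34])]
slot [(0.81, [538, -66, 21])]
flux_bottle [(0.71, [664, -64, 52])]
top [[406.3300312692033, 0.0, 317.97257960180565], [0.0, 406.3300312692033, 199.9745381405952], [0.0, 0.0, 1.0]] 0.035900495817949546 [[0.019, -1.0, -0.021, -75.426], [0.995, 0.017, 0.096, -586.39], [-0.095, -0.023, 0.995, -893.546], [0.0, 0.0, 0.0, 1.0]]
groove [(0.65, [551, -52, 20])]
keeper [(0.78, [552, -52, 20])]
ring_center [(0.73, [554, -39, 32])]
pick_grip [(0.76, [518, 116, 46]), (0.7, [604, 107, 66])]
stand_mouth [(0.59, [600, 102, 58])]
tray_floor [(0.77, [475, -288, 5])]
ring_band [(0.53, [556, -36, 32])]
slot [(0.82, [549, -51, 18]), (0.74, [670, -53, 68]), (0.52, [554, -40, 34])]
flux_bottle [(0.65, [602, 109, 62]), (0.62, [668, -53, 68]), (0.35, [660, -146, 18])]
wrist [[340.9341158525844, 0.0, 321.16707550746196], [0.0, 340.9341158525844, 197.1713708532396], [0.0, 0.0, 1.0]] -0.06068522892052236 [[0.394, 0.919, -0.001, -524.301], [-0.879, 0.376, -0.294, 38.423], [-0.27, 0.117, 0.956, -391.017], [0.0, 0.0, 0.0, 1.0]]
1.05
```

View pics/scene0.png

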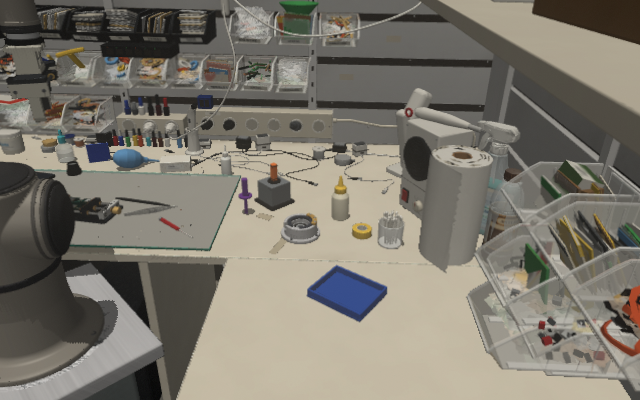

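View pics/top0.png

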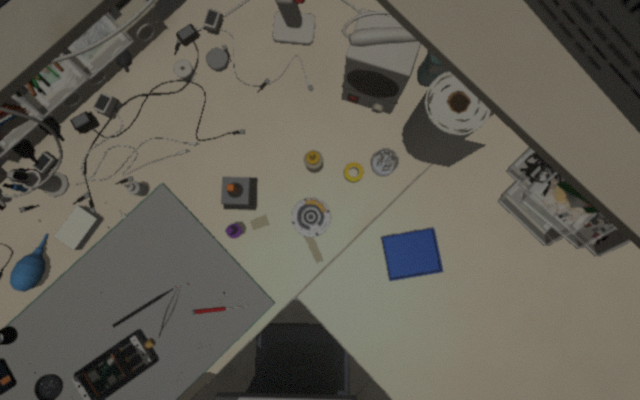

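```bash
cat > h.py <<'E'
from workcell import arm,status,cams,nets
import numpy as np, cv2
from scipy.spatial.transform import Rotation as Ro
def Rdown(a):
    c,s=np.cos(a),np.sin(a)
    return Ro.from_matrix(np.array([[0,c,s],[0,s,-c],[-1,0,0]]))
def q(R): return R.as_quat().tolist()
def proj(c,P):
    P=np.atleast_2d(np.asarray(P,float)); T=c['camera_from_world']
    X=P@T[:3,:3].T+T[:3,3]; u=X[:,0]/-X[:,2]; v=-X[:,1]/-X[:,2]
    f=1+c['k1']*(u*u+v*v); K=c['K']
    return np.c_[K[0,0]*u*f+K[0,2],K[1,1]*v*f+K[1,2]]
def rays(c,px):
    px=np.atleast_2d(np.asarray(px,float));K=c['K']
    a=(px[:,0]-K[0,2])/K[0,0]; b=(px[:,1]-K[1,2])/K[1,1]
    u,v=a.copy(),b.copy()
    for _ in range(20):
        f=1+c['k1']*(u*u+v*v); u,v=a/f,b/f
    return np.c_[u,-v,-np.ones(len(u))]
def onplane(c,px,z):
    T=c['camera_from_world'];R=T[:3,:3];o=-R.T@T[:3,3]
    d=rays(c,px)@R; return o+d*((z-o[2])/d[:,2])[:,None]
def cloud(c):
    h,w=c['range_z'].shape
    vv,uu=np.mgrid[0:h,0:w]
    r=rays(c,np.c_[uu.ravel(),vv.ravel()])*c['range_z'].ravel()[:,None]
    T=c['camera_from_world']; P=(r-T[:3,3])@T[:3,:3]
    P[c['range_z'].ravel()<=0]=np.nan
    return P.reshape(h,w,3)
def st(msg=''):
    s=status.state(); print(msg,'t%.2f'%s['clock'],np.round(s['tool_pos'],1),'F',np.round(s['force'],1),'M',np.round(s['moment'],2),'op%.1f'%s['opening']); return s
def shot(cam,name,crop=None,k=1):
    c=cams.read_camera(cam); im=c['img'][:,:,::-1]
    if crop: x0,y0,x1,y1=crop; im=im[y0:y1,x0:x1]
    if k!=1: im=cv2.resize(im,None,fx=k,fy=k,interpolation=cv2.INTER_CUBIC)
    cv2.imwrite(f'pics/{name}.png',im); return c
E
python3 - <<'E'
from h import *
s=status.state(); c=cams.read_camera('wrist'); T=c['camera_from_world']
R=Ro.from_quat(s['eef_rot']).as_matrix(); o=-T[:3,:3].T@T[:3,3]
print(R.round(2), R.T@(o-s['tool_pos']), (R.T@T[:3,:3].T).round(3))
for a in np.arange(-3,3.2,.5):
    j=arm.solve_ik([500,10,280],q(Rdown(a))); print(a,None if j is None else np.round(j,2))
c=cams.read_camera('top');P=cloud(c)
print('z range near housing'); 
m=(abs(P[...,0]-552)<60)&(abs(P[...,1]+45)<60)
print(np.histogram(P[m][:,2],bins=range(-6,50,4)))
E
```

```text
[[ 0.    0.39  0.92]
 [ 0.    0.92 -0.39]
 [-1.    0.   -0.  ]] [-154.66313277   -0.23976028  -78.75121581] [[ 0.001  0.294 -0.956]
 [ 1.    -0.001  0.001]
 [-0.001 -0.956 -0.294]]
-3.0 [-0.13  0.26  1.5  -0.    1.38  2.87]
-2.5 [-0.13  0.26  1.5  -0.    1.38  2.37]
-2.0 [-0.13  0.26  1.5  -0.    1.38  1.87]
-1.5 [-0.13  0.26  1.5  -0.    1.38  1.37]
-1.0 [-0.13  0.26  1.5  -0.    1.38  0.87]
-0.5 [-0.13  0.26  1.5  -0.    1.38  0.37]
0.0 [-0.13  0.26  1.5  -0.    1.38 -0.13]
0.5 [-0.13  0.26  1.5  -0.    1.38 -0.63]
1.0 [-0.13  0.26  1.5  -0.    1.38 -1.13]
1.5 [-0.13  0.26  1.5  -0.    1.38 -1.63]
2.0 [-0.13  0.26  1.5  -0.    1.38 -2.13]
2.5 [-0.13  0.26  1.5  -0.    1.38 -2.63]
3.0 None
z range near housing
(array([ 120, 1072,  266,  230,   55,   54,  186,   33,  114,  281,  180,
         59,    0]), array([-6, -2,  2,  6, 10, 14, 18, 22, 26, 30, 34, 38, 42, 46]))
```

Run:
```python
from h import *
arm.goto([490,-45,190],q(Rdown(np.pi/2)));st()
c=shot('wrist','w1')
np.save('w1.npy',c,allow_pickle=True)
arm.goto([510,70,200],q(Rdown(np.pi/2)));st()
c=shot('wrist','w2')
np.save('w2.npy',c,allow_pickle=True)
```

```text
t3.30 [490.1 -44.4 190. ] F [-0.2  0.8 -0.1] M [ 0.04  0.03 -0.01] op91.9
 t3.89 [509.9  71.1 199.9] F [ 0.   0.3 -0.1] M [ 0.06 -0.02 -0.01] op91.8
```

View pics/w1.png

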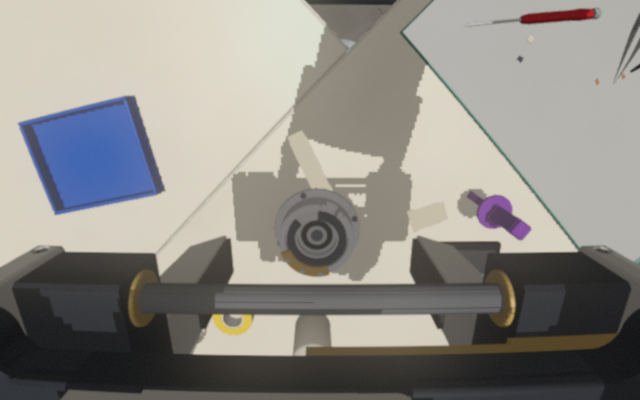

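View pics/w2.png

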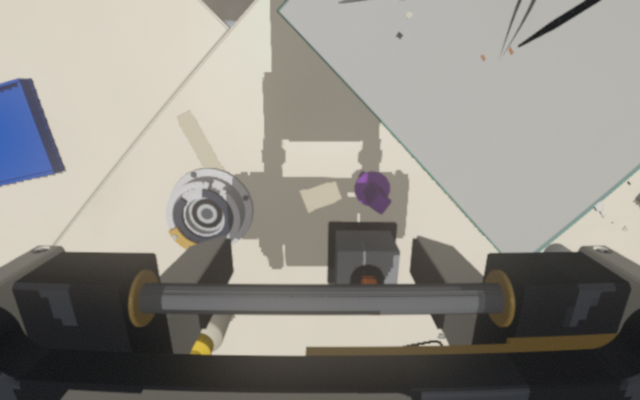

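Run:
```python
from h import *
im=cv2.imread('pics/w1.png')[170:290,240:390];cv2.imwrite('pics/w1c.png',cv2.resize(im,None,fx=5,fy=5,interpolation=cv2.INTER_CUBIC))
im=cv2.imread('pics/w2.png')[155:305,150:300];cv2.imwrite('pics/w2c.png',cv2.resize(im,None,fx=4,fy=4,interpolation=cv2.INTER_CUBIC))
im=cv2.imread('pics/w2.png')[210:310,310:420];cv2.imwrite('pics/w2d.png',cv2.resize(im,None,fx=5,fy=5,interpolation=cv2.INTER_CUBIC))
```

```text
(no output)
```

View pics/w1c.png

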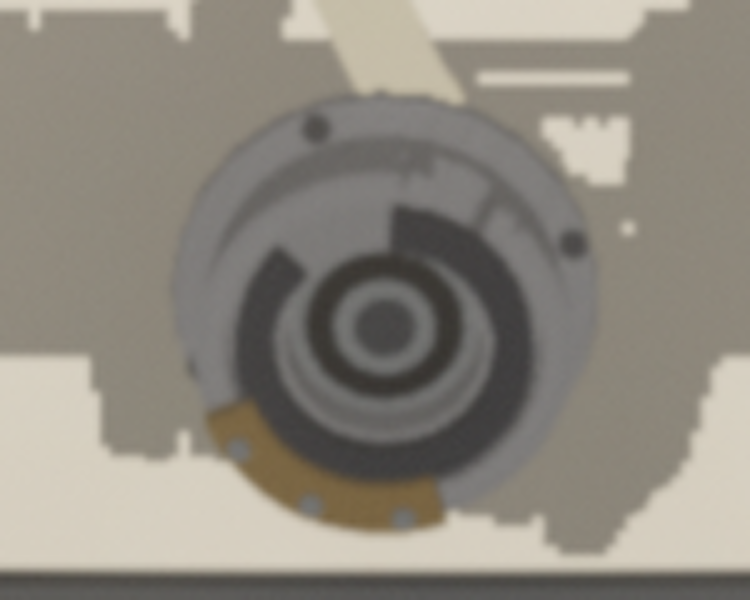

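View pics/w2c.png

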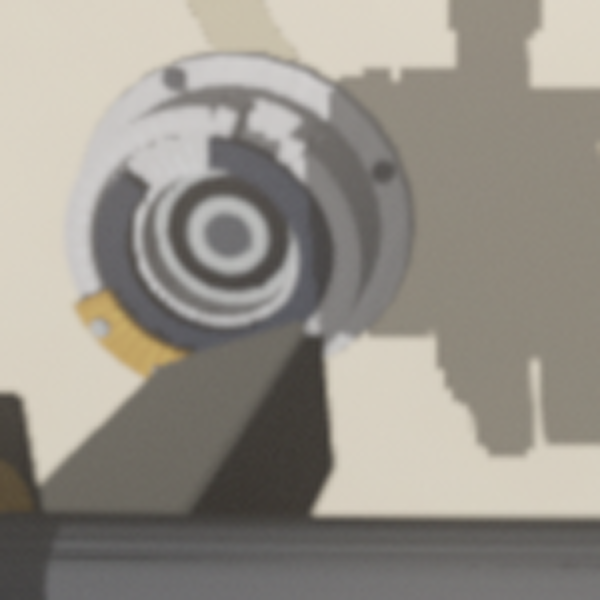

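View pics/w2d.png

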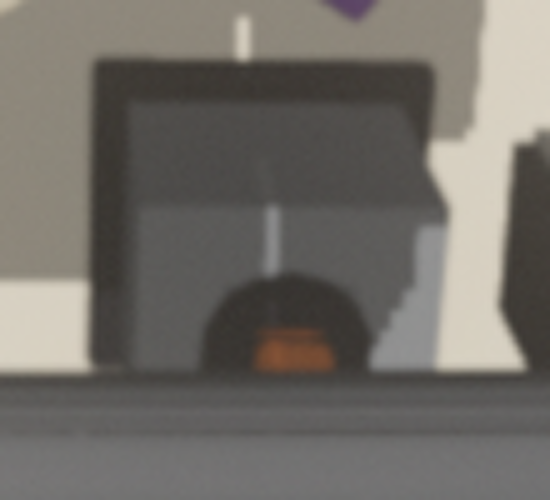

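```bash
cat > fit1.py <<'E'
from h import *
from scipy.optimize import least_squares
def model(p,pts):
    cx,cy,th=p
    return np.array([[cx+r*np.cos(th+np.pi+np.radians(d)),cy+r*np.sin(th+np.pi+np.radians(d)),z] for r,d,z in pts])
pts=[(30,70,33),(22,70,33),(30,22,33),(22,22,33),(38,135,38),(29,135,38),(38,-135,38),(29,-135,38)]
A={'w1':((240,170),5,[(278,248),(304,272),(393,204),(390,250),(207,410),(255,400),(445,522),(440,480)],range(8)),
   'w2':((150,155),4,[(125,168),(146,190),(210,137),(209,168),(77,301),(105,291)],range(6))}
for n,(o,k,px,idx) in A.items():
    c=np.load(n+'.npy',allow_pickle=True).item()
    px=np.array(px)/k+np.array(o)
    P=[pts[i] for i in idx]
    f=lambda p:(proj(c,model(p,P))-px).ravel()
    r=least_squares(f,[555,-45,0.])
    for t0 in np.arange(-3,3,1):
        rr=least_squares(f,[555,-45,t0])
        if rr.cost<r.cost:r=rr
    print(n,r.x,r.cost,r.fun.round(1))
    im=c['img'][:,:,::-1].copy(); im=cv2.resize(im,None,fx=k,fy=k,interpolation=cv2.INTER_CUBIC)
    def dr(P,col):
        for u in proj(c,model(r.x,P)): cv2.circle(im,tuple(int(x) for x in (u*k).round()),1,col,-1)
    an=range(0,360,3)
    dr([(46,a,8) for a in an],(0,0,255)); dr([(38,a,33) for a in an],(0,255,0));dr([(20,a,28) for a in an],(255,0,0));dr([(30,a,33) for a in an],(255,0,255))
    for s in(-6.5,6.5): dr([(np.hypot(s,x),np.degrees(np.arctan2(s,x)),33) for x in range(20,39)],(0,255,255))
    cv2.imwrite(f'pics/{n}fit.png',im[o[1]*k:o[1]*k+600,o[0]*k:o[0]*k+750])
E
python3 fit1.py
```

```text
w1 [ 5.50930259e+02 -4.91349382e+01 -4.42289546e-01] 4.227100241268198 [ 0.  -0.3  0.7  0.3  0.4  0.2  0.5 -1.3 -0.2  1.1 -1.3  0.4  0.9 -0.6
 -1.   0.3]
w2 [ 5.51697370e+02 -4.90037675e+01 -4.45907642e-01] 0.71776991218481 [-0.5  0.1  0.4  0.1 -0.  -0.3  0.5 -0.3 -0.7  0.3  0.1  0.1]
```

View pics/w1fit.png

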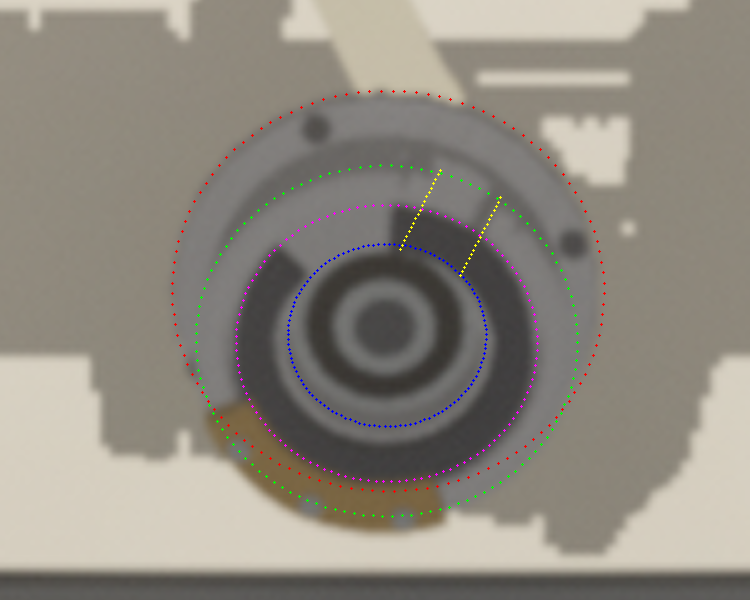

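Run:
```python
from h import *
arm.goto([565,100,200],q(Rdown(np.pi/2)));st()
c=shot('wrist','w3')
np.save('w3.npy',c,allow_pickle=True)
im=cv2.imread('pics/w3.png')[120:300,220:420];cv2.imwrite('pics/w3c.png',cv2.resize(im,None,fx=4,fy=3.333,interpolation=cv2.INTER_CUBIC))
c=np.load('w2.npy',allow_pickle=True).item()
P=cloud(cams.read_camera('top'))
c=cams.read_camera('top')
for t in ['flux_bottle','swab_tub','yellow_tape','pick_grip']: print(t,[(round(r['p'],2),[round(float(x)) for x in r['position']]) for r in nets.look_for(t,'top')][:3])
```

```text
t4.30 [565.3  99.2 199.3] F [-0.3  0.3 -0.3] M [0.04 0.01 0.06] op91.7
flux_bottle [(0.71, [668, -55, 70]), (0.4, [557, -41, 32])]
swab_tub [(0.72, [678, -216, 30])]
yellow_tape [(0.73, [659, -144, 21])]
pick_grip [(0.69, [520, 116, 45])]
```

View pics/w3c.png

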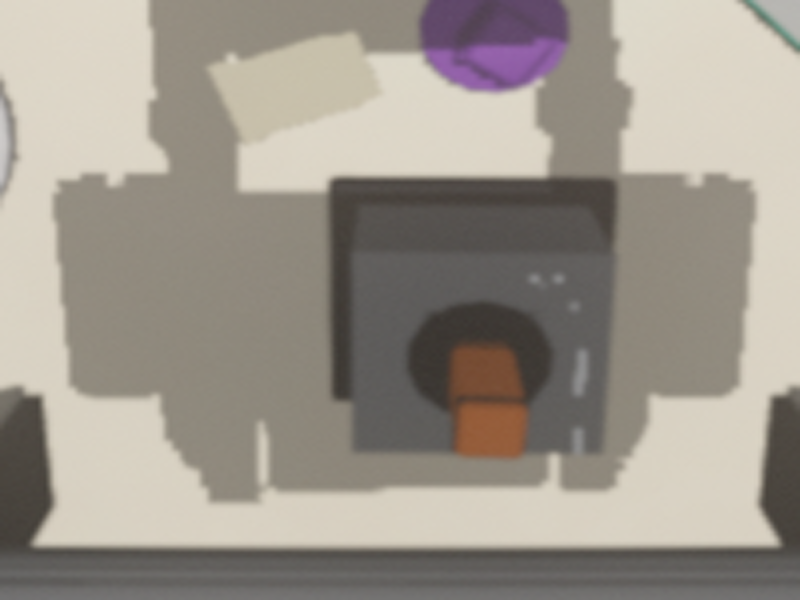

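View pics/w3.png

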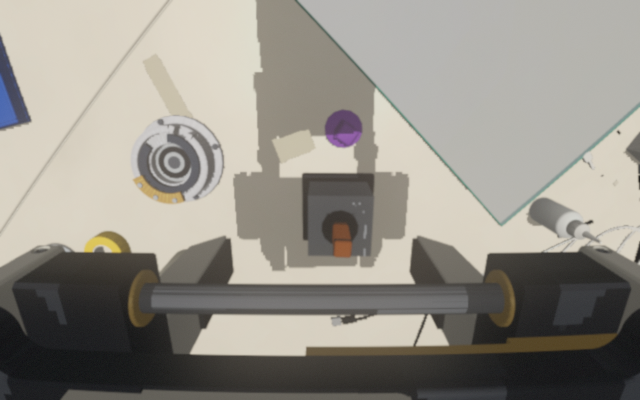

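Run:
```python
from h import *
from scipy.optimize import least_squares
c=np.load('w3.npy',allow_pickle=True).item()
S=lambda L:np.array([(220+(u+.5)/4-.5,120+(v+.5)/3.3333-.5) for u,v in L])
def sqm(p,h):
    x,y,t=p;R=np.array([[np.cos(t),-np.sin(t)],[np.sin(t),np.cos(t)]])
    return np.array([x,y])+np.array([(-h,-h),(-h,h),(h,-h),(h,h)])@R.T
for nm,px,h,z in [('stand',S([(353,252),(613,252),(352,453),(602,453)]),30,60),('grip',S([(455,402),(527,402),(457,457),(522,457)]),7,109)]:
    f=lambda p:(proj(c,np.c_[sqm(p,h),np.full(4,z)])-px).ravel()
    r=least_squares(f,[600,107,0]);print(nm,r.x,r.fun.round(1)); print(onplane(c,px,z).round(1).tolist())
print('flange',onplane(c,S([(410,358),(552,358),(480,302)]),64).round(1))
P=cloud(c)
print(P[225:240,338:348,2].round())
mk=(abs(P[...,2]-60)<3)&(abs(P[...,0]-595)<45)&(abs(P[...,1]-105)<45)
Q=P[mk];print(len(Q),Q.min(0),Q.max(0),np.median(Q[:,2]))
# housing fit check with w3
```

```text
stand [ 6.04787768e+02  1.15282072e+02 -3.76319117e-03] [-0.9 -0.1  0.7  0.2 -0.1 -0.1  0.3  0.1]
[[574.8, 86.2, 60.0], [574.7, 144.8, 60.0], [634.8, 85.2, 60.0], [634.8, 144.9, 60.0]]
grip [ 6.03978867e+02  1.14852995e+02 -1.65563945e-03] [ 0.1  0.2 -0.1  0.2 -0.7 -0.2  0.7 -0.2]
[[596.8, 107.8, 109.0], [596.8, 121.9, 109.0], [611.1, 108.4, 109.0], [611.1, 121.3, 109.0]]
flange [[603.9  99.   64. ]
 [603.9 131.5  64. ]
 [587.6 114.8  64. ]]
[[ 71.  72.  70.  71.  72.  71.  71.  71.  71.  70.]
 [ 75.  75.  74.  74.  73.  74.  74.  74.  74.  73.]
 [ 76.  77.  76.  77.  77.  76.  75.  75.  76.  76.]
 [ 79.  79.  78.  78.  78.  78.  77.  78.  78.  78.]
 [ 81.  81.  81.  80.  80.  80.  80.  80.  81.  81.]
 [ 84.  82.  85.  84.  83.  83.  83.  83.  84.  83.]
 [ 86.  87.  84.  86.  85.  84.  86.  85.  85.  86.]
 [ 89.  87.  88.  88.  88.  88.  87.  88.  88.  87.]
 [ 90.  91.  89.  91.  90.  89.  90.  88.  89.  88.]
 [ 92.  92.  92.  92.  92.  92.  91.  90.  90.  91.]
 [ 94.  95.  96.  94.  93.  93.  93.  94.  93.  95.]
 [ 97.  96.  97.  95.  97.  95.  97.  95.  96.  95.]
 [ 99.  99.  98.  99.  98.  98. 100.  97.  99.  98.]
 [100. 102. 102. 100.  99. 101. 101.  99. 100. 100.]
 [102. 102. 102. 103. 102. 102. 102. 102. 102. 102.]]
2867 [574.81067329  85.57171909  57.01188611] [636.14225704 146.31702925  62.99862938] 59.72407857822466
```

Run:
```python
from h import *
Q=q(Rdown(np.pi/2))
arm.goto([604,115,150],Q);arm.movel([604,115,96],120);st()
arm.set_gripper(5);st('gr');arm.dwell(.1)
arm.movel([604,115,178],120);st('up')
c=shot('scene','s2',(190,100,390,260),4)
c=shot('wrist','w4');np.save('w4.npy',c,allow_pickle=True)
```

```text
t5.62 [604.5 114.9  97.3] F [0.7 0.2 0.3] M [ 0.1  -0.03 -0.02] op92.0
gr t6.81 [603.9 115.   95.9] F [-0.7 -0.1 -0.9] M [0.05 0.01 0.01] op14.0
up t7.74 [603.5 114.9 177.2] F [ 0.7  0.3 -0.8] M [ 0.06 -0.02 -0.  ] op13.6
```

View pics/s2.png

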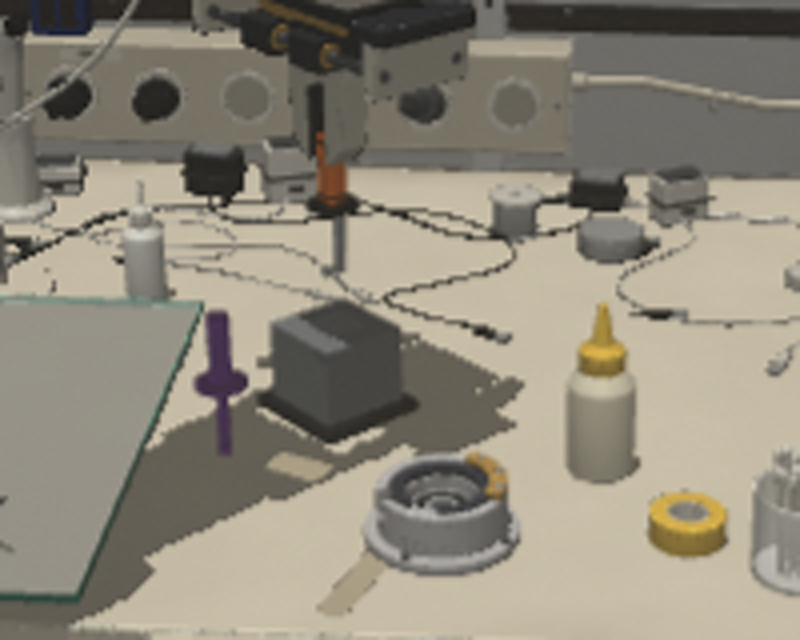

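View pics/w4.png

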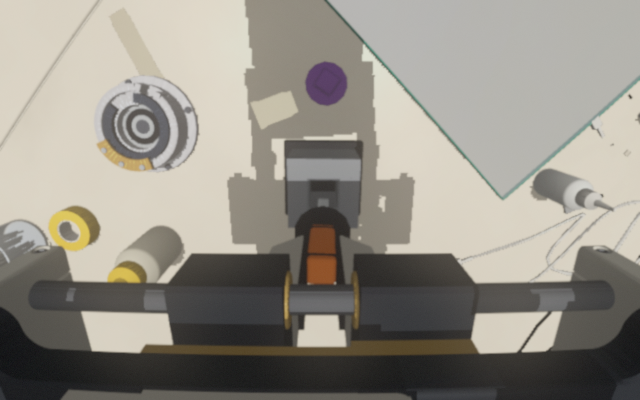

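Run:
```python
from h import *
c=cams.read_camera('scene')
im=c['img'][:,:,::-1]
im=cv2.resize(im[135:175,250:300],None,fx=12,fy=12,interpolation=cv2.INTER_CUBIC)
s=status.state();p=np.array(s['tool_pos']);gz=p[2]-6-90+86.5
g=np.array([604,115,gz])
w=np.load('w4.npy',allow_pickle=True).item()
wi=cv2.resize(w['img'][:,:,::-1][160:260,270:370],None,fx=6,fy=6,interpolation=cv2.INTER_CUBIC)
for d,col in [(np.pi,(0,0,255)),(np.pi/2,(0,255,0))]:
    u=np.array([np.cos(d),np.sin(d),0]);v=np.array([-u[1],u[0],0])
    B=[]
    for l in(-2,8):
        for t in(-4,4):
            for h in(-71.5,-67.5):
                B.append(g+l*u+t*v+[0,0,h])
    for l in (-7,-2):
        for t in (-4,4): 
            for h in (-71.5,-40): B.append(g+l*u+t*v+[0,0,h])
    for a in proj(c,B): cv2.circle(im,tuple(int(x) for x in ((a-[250,135]+.5)*12)),4,col,2)
    for a in proj(w,B): cv2.circle(wi,tuple(int(x) for x in ((a-[270,160]+.5)*6)),4,col,2)
cv2.imwrite('pics/s3.png',im);cv2.imwrite('pics/w4c.png',wi)
```

```text
(no output)
```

View pics/s3.png

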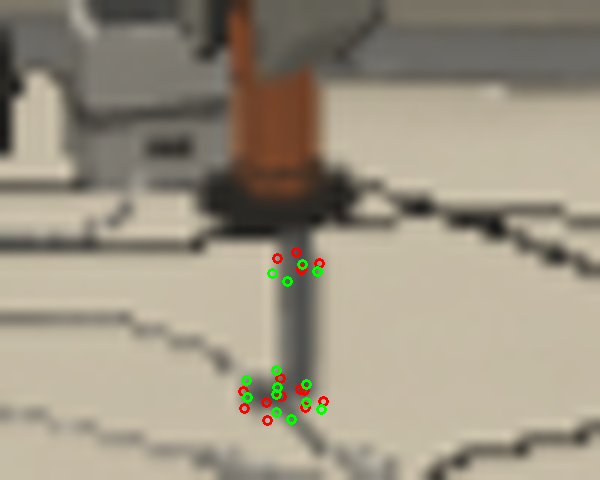

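View pics/w4c.png

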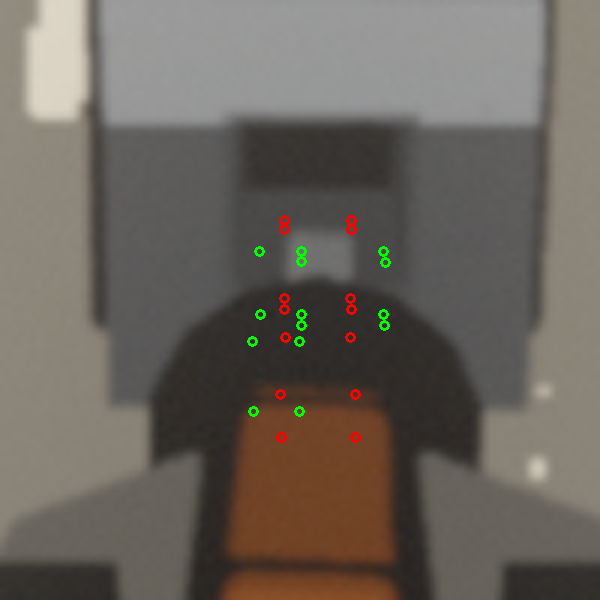

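```bash
cat >> h.py <<'E'
C=np.array([551.3,-49.05]);TH=-0.444;N=np.array([-np.cos(TH),-np.sin(TH)]);A=np.pi/2+TH
def pk(r0,toebot): 
    p=C+N*r0; return [p[0],p[1],toebot+80.9]
E
python3 - <<'E'
from h import *
Q=q(Rdown(A))
print(arm.solve_ik(pk(50,21),Q))
arm.goto(pk(10,80),Q);st()
arm.movel(pk(10,42),120);arm.dwell(.15);s=st()
print(C+N*10)
c=shot('wrist','w5');np.save('w5.npy',c,allow_pickle=True)
im=cv2.imread('pics/w5.png')[140:300,240:400];cv2.imwrite('pics/w5c.png',cv2.resize(im,None,fx=4,fy=3.75,interpolation=cv2.INTER_CUBIC))
shot('scene','s5',(250,190,350,260),7)
E
```

```text
[-2.05717985e-01  4.52994470e-01  1.74691200e+00 -4.44089210e-16
  9.41686187e-01 -1.33251431e+00]
 t8.62 [542.9 -44.2 161.1] F [-0.1 -0.4 -0.6] M [-0.02 -0.02 -0.  ] op13.7
 t9.23 [543.1 -44.5 123.8] F [-0.2 -0.8 -0.4] M [-0.02 -0.01 -0.02] op14.0
[542.26959328 -44.75444945]
```

View pics/w5c.png

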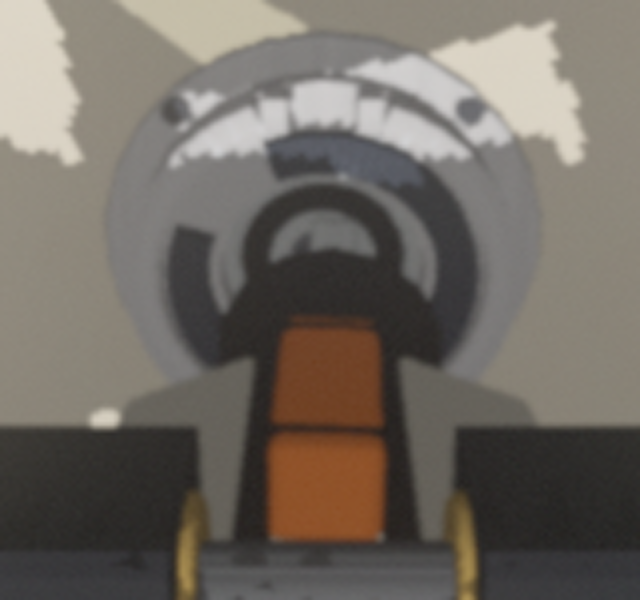

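View pics/s5.png

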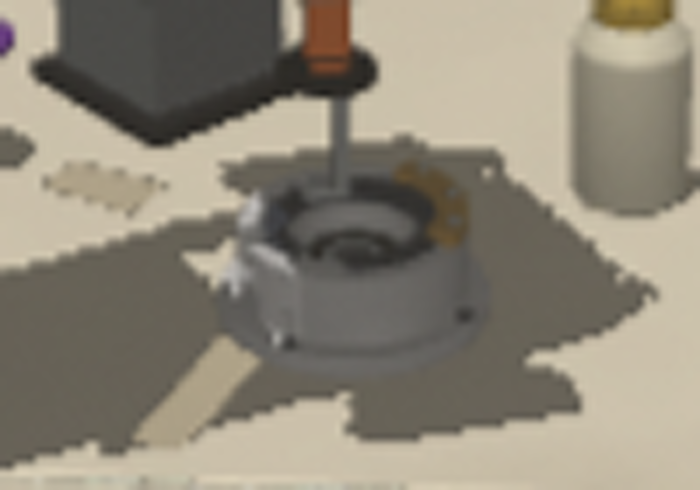

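Run:
```python
from h import *
from scipy.optimize import least_squares
c=np.load('w5.npy',allow_pickle=True).item()
L=[(265,145),(278,178),(175,227),(213,237)]
px=np.array([(240+(u+.5)/4-.5,140+(v+.5)/3.75-.5) for u,v in L]);P=[(30,22),(22,22),(30,70),(22,70)]
def m(p): return np.array([[p[0]+r*np.cos(p[2]+np.pi+np.radians(d)),p[1]+r*np.sin(p[2]+np.pi+np.radians(d)),33] for r,d in P])
r=least_squares(lambda p:(proj(c,m(p))-px).ravel(),[551,-49,-.44]);print(r.x,r.fun.round(1))
r=least_squares(lambda p:(proj(c,m([p[0],p[1],TH]))-px).ravel(),[551,-49]);print(r.x,r.fun.round(1))
```

```text
[ 5.51517492e+02 -4.99278621e+01 -4.62186301e-01] [-0.3 -0.6  0.4  0.3 -0.3 -0.3  0.1  0.6]
[551.3729438  -49.52201483] [-0.5 -0.7  0.3  0.1 -0.2 -0.1  0.4  0.7]
```

```bash
sed -i 's/551.3,-49.05/551.35,-49.25/' h.py
python3 - <<'E'
from h import *
for z in (34,28,24,21):
    arm.movel(pk(10.5,z),60); s=st(z)
    if np.linalg.norm(s['force'])>6: break
else:
    for r in (14,17,20):
        arm.movel(pk(r,21),40); s=st(r)
        if np.linalg.norm(s['force'])>8: break
shot('scene','s6',(250,190,350,260),7)
E
```

```text
34 t9.62 [541.5 -44.7 114.4] F [ 0.3  0.2 -0.3] M [-0.01  0.02  0.01] op13.8
28 t9.87 [541.6 -44.7 108.4] F [-0.  -0.1 -1.1] M [ 0.04 -0.02 -0.03] op14.0
24 t10.12 [541.7 -44.7 104.6] F [-0.3 -0.3 -0.5] M [-0.02 -0.01 -0.01] op13.4
21 t10.37 [541.8 -44.7 101.7] F [ 0.4 -0.  -0.8] M [0.03 0.   0.06] op13.8
14 t10.62 [538.5 -43.1 102. ] F [-0.3  0.7 -0.2] M [-0.    0.06  0.01] op13.9
17 t10.87 [535.8 -41.8 102. ] F [-0.2  0.1 -0.3] M [-0.02 -0.02  0.04] op13.4
20 t11.12 [533.1 -40.6 101.9] F [ 0.3 -0.5 -1. ] M [-0.   -0.02  0.01] op13.9
```

View pics/s6.png

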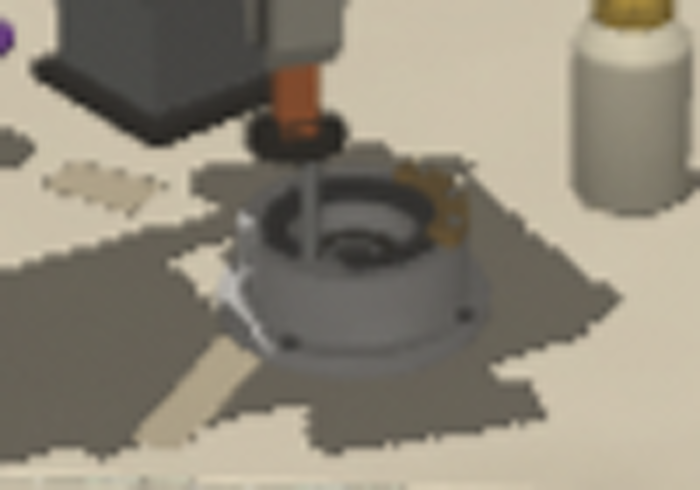

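Run:
```python
from h import *
for z in (26,32.5):
    arm.movel(pk(20,z),40); s=st(z)
shot('scene','s7',(250,190,350,260),7)
shot('wrist','w7')
im=cv2.imread('pics/w7.png')[140:300,240:400];cv2.imwrite('pics/w7c.png',cv2.resize(im,None,fx=4,fy=3.75,interpolation=cv2.INTER_CUBIC))
```

```text
26 t11.44 [533.6 -40.7 107.3] F [ 0.8  0.2 -1. ] M [-0.04 -0.05 -0.01] op13.9
32.5 t11.76 [533.5 -40.7 113.8] F [-0.3  0.4 -1.2] M [-0.02  0.01 -0.01] op13.6
```

View pics/s7.png

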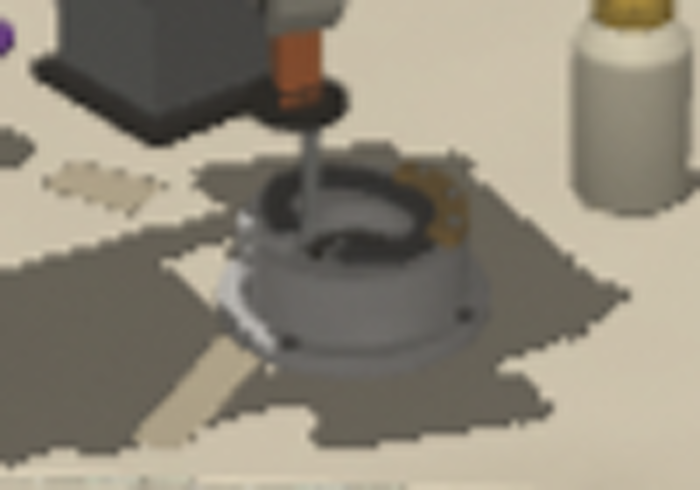

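View pics/w7c.png

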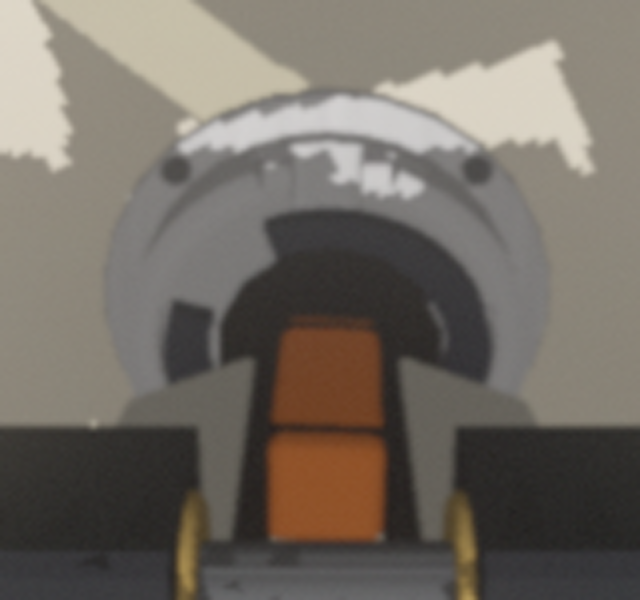

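Run:
```python
from h import *
for r,z in ((25,33),(30,36.5),(38,36.5),(50,37)):
    arm.movel(pk(r,z),50); s=st((r,z))
    if np.linalg.norm(s['force'])>12: break
shot('scene','s8',(250,190,350,260),7)
shot('wrist','w8')
im=cv2.imread('pics/w8.png')[140:300,240:400];cv2.imwrite('pics/w8c.png',cv2.resize(im,None,fx=4,fy=3.75,interpolation=cv2.INTER_CUBIC))
```

```text
(25, 33) t12.11 [528.3 -38.3 113.8] F [-0.6 -0.2 -0.9] M [ 0.08  0.01 -0.01] op13.7
(30, 36.5) t12.38 [524.2 -36.3 117.7] F [-0.2 -0.1 -1.5] M [ 0.    0.02 -0.  ] op14.0
(38, 36.5) t12.69 [516.7 -32.7 117.4] F [-0.4  0.4 -0.6] M [-0.04 -0.04 -0.04] op13.7
(50, 37) t13.08 [506.  -27.6 118. ] F [ 0.3 -0.  -0.5] M [-0.01  0.02 -0.04] op13.8
```

View pics/s8.png

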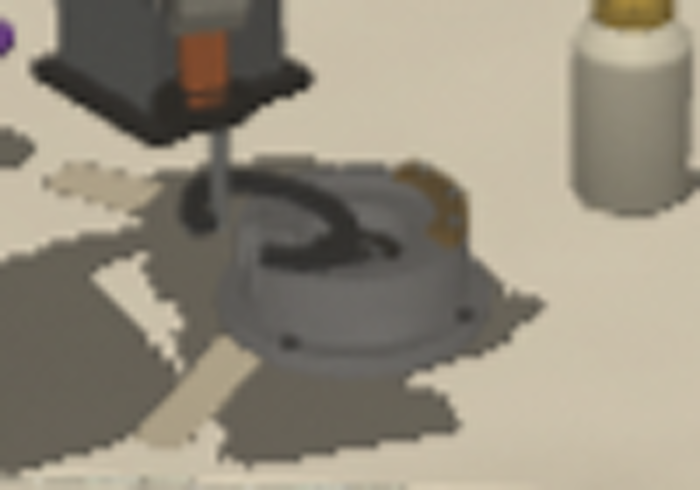

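View pics/w8c.png

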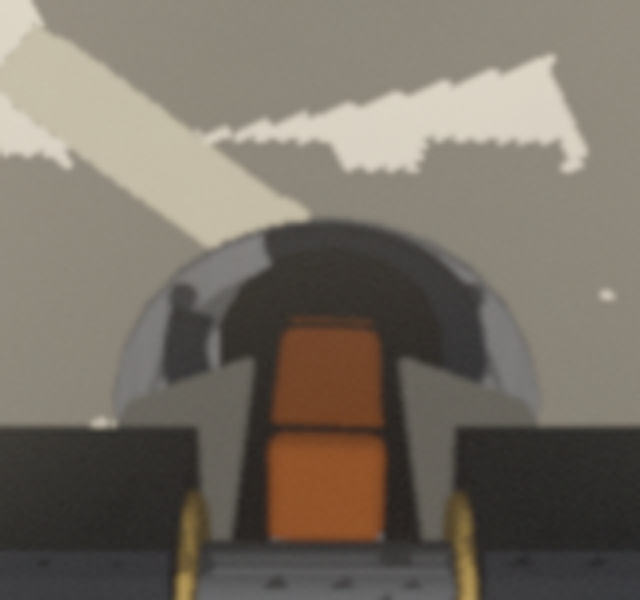

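Run:
```python
from h import *
for r,z in ((50,29),(50,23),(44,23),(37,23)):
    arm.movel(pk(r,z),50); s=st((r,z))
    if np.linalg.norm(s['force'])>8: break
shot('scene','s9',(250,190,350,260),7)
shot('wrist','w9')
im=cv2.imread('pics/w9.png')[140:300,240:400];cv2.imwrite('pics/w9c.png',cv2.resize(im,None,fx=4,fy=3.75,interpolation=cv2.INTER_CUBIC))
```

```text
(50, 29) t13.49 [505.9 -27.8 109.3] F [0.6 0.5 0.1] M [-0.01 -0.07  0.01] op13.7
(50, 23) t13.76 [505.9 -27.7 103.5] F [-0.6  0.5 -0.3] M [ 0.01  0.01 -0.02] op13.6
(44, 23) t14.03 [512.2 -30.6 104.1] F [-0.2  0.1 -1.2] M [-0.03  0.06 -0.02] op13.9
(37, 23) t14.32 [518.3 -33.6 103.9] F [-0.4 -0.1 -1. ] M [ 0.   -0.04  0.  ] op13.3
```

View pics/s9.png

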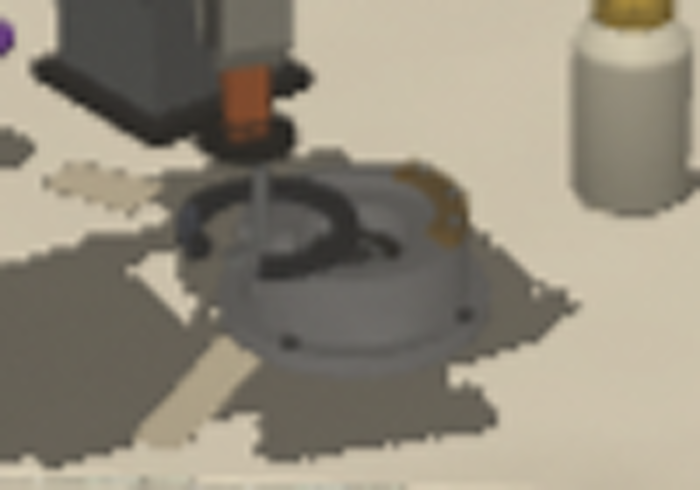

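View pics/w9c.png

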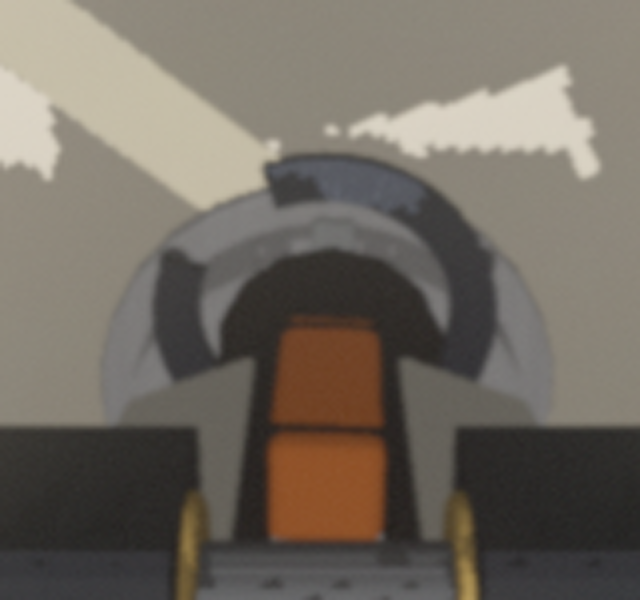

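Run:
```python
from h import *
Q=q(Rdown(np.pi/2))
arm.movel(pk(31,23),60);arm.movel(pk(31,95),150);st('up')
arm.goto([604.2,115,180],Q);arm.movel([604.2,115,146],150);arm.dwell(.15);st()
c=shot('wrist','w10')
im=cv2.imread('pics/w10.png')[160:260,270:370];cv2.imwrite('pics/w10c.png',cv2.resize(im,None,fx=6,fy=6,interpolation=cv2.INTER_CUBIC))
shot('top','t10',(180,140,360,260),4)
```

```text
up t15.30 [522.9 -35.8 175.3] F [-0.3 -0.5 -1.3] M [-0.01  0.02  0.02] op13.6
 t16.55 [604.8 114.4 147.3] F [-0.2  0.1  0.3] M [ 0.07 -0.04 -0.  ] op13.2
```

View pics/w10c.png

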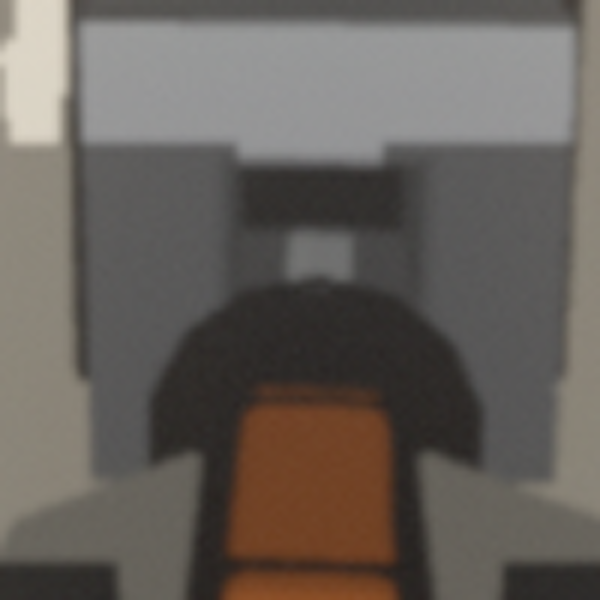

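View pics/t10.png

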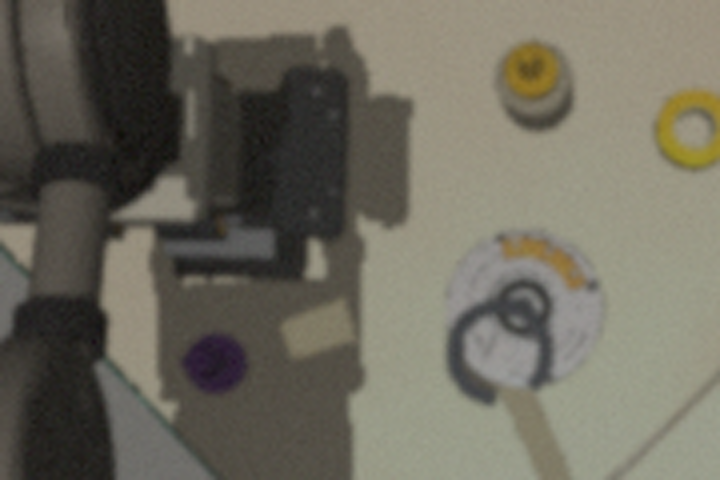

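Toe tip (w10c at 320,255) is over the square hole (240–405 wide); ring lies off the housing toward −x. Inserting and releasing.

Run:
```python
from h import *
for z in (120,100,97.2):
    arm.movel([604.3,115,z],100 if z>100 else 40); s=st(z)
    if abs(s['force'][2])>8: break
s=st()
if s['tool_pos'][2]<100:
    arm.set_gripper(40);st('rel')
    arm.movel([604.3,115,150],150)
    arm.goto([478,-30,215],q(Rdown(np.pi/2)));arm.dwell(.15)
    c=shot('wrist','w11');np.save('w11.npy',c,allow_pickle=True)
    arm.set_gripper(92)
    shot('scene','s11',(220,120,380,260),5)
```

```text
120 t17.06 [604.1 115.1 119.8] F [-0.6 -0.3 -1.1] M [ 0.03  0.01 -0.03] op13.7
100 t17.71 [604.4 115.   99.9] F [-0.4  0.2 -0.3] M [ 0.06 -0.02 -0.01] op13.7
97.2 t17.96 [604.2 115.   97.1] F [ 0.1 -0.8 -0.9] M [ 0.01  0.01 -0.02] op13.4
 t17.96 [604.2 115.   97.1] F [ 0.1 -0.8 -0.9] M [ 0.01  0.01 -0.02] op13.4
rel t18.61 [604.3 115.   97.2] F [ 0.2  0.2 -0.4] M [ 0.04  0.02 -0.03] op39.7
```

View pics/w11.png

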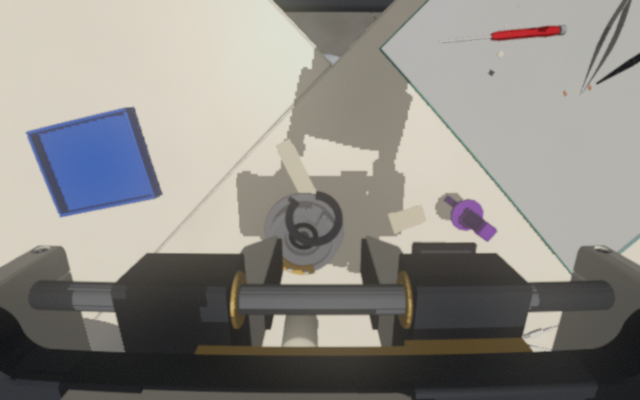

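View pics/s11.png

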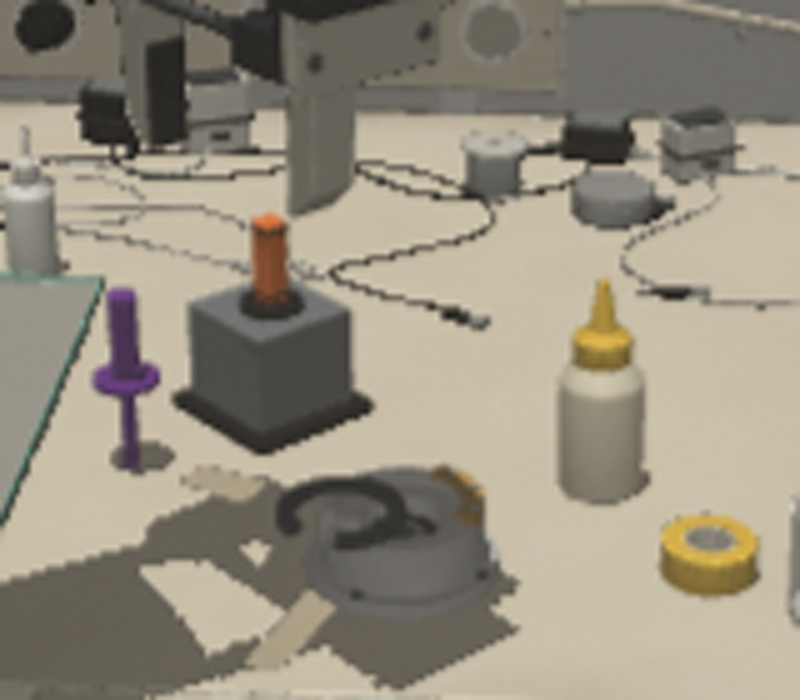

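Run:
```python
from h import *
im=cv2.imread('pics/w11.png')[175:275,250:360];cv2.imwrite('pics/w11c.png',cv2.resize(im,None,fx=7,fy=6,interpolation=cv2.INTER_CUBIC))
im=cv2.imread('pics/w11.png')[95:225,15:175];cv2.imwrite('pics/w11d.png',cv2.resize(im,None,fx=5,fy=4.6,interpolation=cv2.INTER_CUBIC))
```

```text
(no output)
```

View pics/w11c.png

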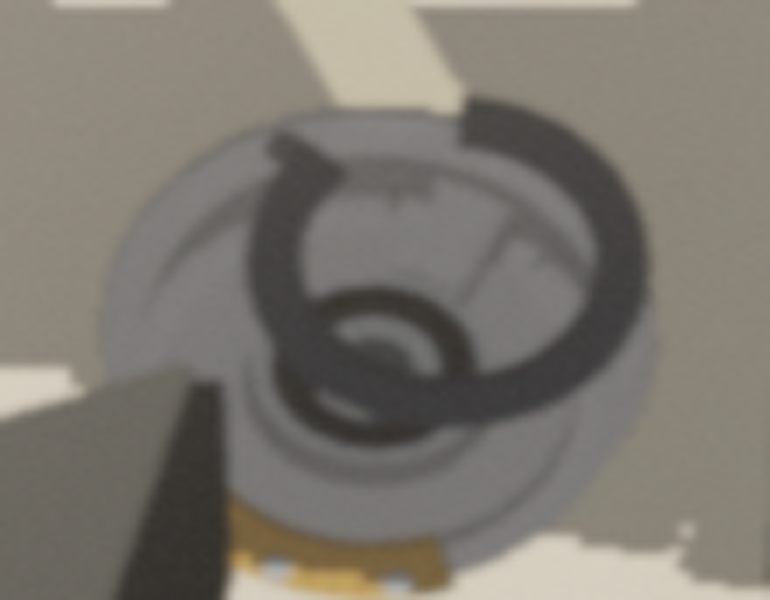

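View pics/w11d.png

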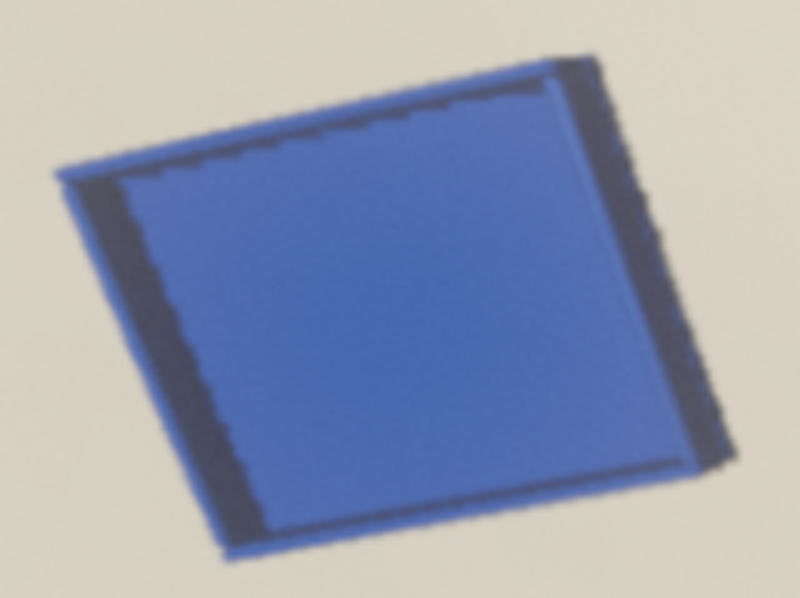

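Run:
```python
from h import *
from scipy.optimize import least_squares
c=np.load('w11.npy',allow_pickle=True).item()
P=cloud(c)
g=c['img'].astype(float).mean(2)
m=np.zeros(g.shape,bool); m[188:247,284:344]=True
m&=(P[...,2]>30)&(P[...,2]<50)&(g<85)
m=cv2.erode(m.astype(np.uint8),np.ones((2,2)))>0
print(m.sum())
Q=P[m]
# restrict to x within plane
A_=np.c_[Q[:,:2]-Q[:,:2].mean(0),np.ones(len(Q))]
for _ in range(4):
    k,*_r=np.linalg.lstsq(A_,Q[:,2],rcond=None); e=Q[:,2]-A_@k; o=abs(e)<2.5; A_,Q=A_[o],Q[o]
print('plane slope',k,len(Q),'z',Q[:,2].min(),Q[:,2].max())
# circle edges from crop
L=[(248,255),(650,255),(500,103),(445,424),(620,175),(600,360),(262,335)]
px=np.array([(250+(u+.5)/7-.5,175+(v+.5)/6-.5) for u,v in L])
E=onplane(c,px,38)
r=least_squares(lambda p:np.hypot(E[:,0]-p[0],E[:,1]-p[1])-30,[530,-40]);print('ring c',r.x,r.fun.round(1)); print('disp along n',(r.x-C)@N,(r.x-C)@[-N[1],N[0]])
G=onplane(c,np.array([(250+(u+.5)/7-.5,175+(v+.5)/6-.5) for u,v in [(465,120),(265,145),(470,143),(335,180)]]),38)-np.r_[r.x,0];print('gap',np.degrees(np.arctan2(G[:,1],G[:,0])),np.hypot(G[:,0],G[:,1]))
T=onplane(c,np.array([(15+(u+.5)/5-.5,95+(v+.5)/4.6-.5) for u,v in [(58,172),(552,60),(700,470),(225,558)]]),18)
print('tray',T.round(1).tolist(),T.mean(0),[np.linalg.norm(T[i]-T[(i+1)%4]).round(1) for i in range(4)])
```

```text
805
plane slope [-1.37242553e-03 -2.06337396e-03  3.77046410e+01] 802 z 35.53460603341712 39.79030084120393
ring c [524.34453589 -38.21770379] [-0.8  0.2 -0.   0.3  0.2 -0.8  0.6]
disp along n 29.126011057747945 1.6377214288583817
gap [ 173.55525126 -129.29149321  170.52980307 -133.33985318] [26.05837127 33.79117886 22.13276147 22.11779638]
tray [[435.1, -346.4, 18.0], [412.2, -230.6, 18.0], [507.3, -212.1, 18.0], [530.4, -328.5, 18.0]] [ 471.25430418 -279.40770632   18.        ] [np.float64(118.0), np.float64(96.9), np.float64(118.6), np.float64(97.0)]
```

Run:
```python
from h import *
Q=q(Rdown(1.766))
arm.goto([524.3,-38.2,120],Q);arm.movel([524.3,-38.2,64],120);st()
arm.movel([524.3,-38.2,59.6],40);arm.dwell(.15);s=st()
if abs(s['force'][2])<6:
    arm.set_gripper(45);st('gr')
    arm.movel([524.3,-38.2,66],40);arm.movel([524.3,-38.2,120],120);st('up')
    arm.set_gripper(45);st('chk')
    shot('scene','s12',(220,120,380,260),5)
    shot('wrist','w12')
```

```text
t22.27 [525.  -38.3  65.4] F [ 0.1 -0.8  0.6] M [0.03 0.03 0.  ] op91.7
 t22.68 [524.5 -38.2  59.9] F [-0.7 -0.   0. ] M [0.05 0.06 0.04] op92.1
gr t23.57 [524.3 -38.2  59.6] F [-0.   0.  -0.3] M [ 0.05 -0.03 -0.01] op45.1
up t24.48 [523.9 -38.1 119.6] F [ 0.1  0.3 -0.3] M [ 0.1   0.01 -0.01] op44.8
chk t24.70 [523.8 -38.1 119.1] F [ 0.1  1.  -0.2] M [-0.    0.01  0.02] op45.0
```

View pics/s12.png

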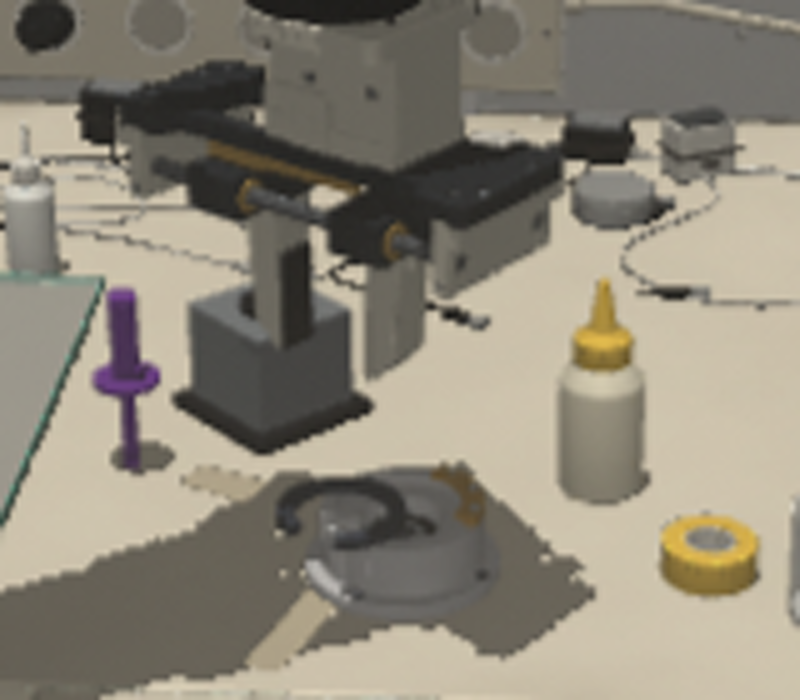

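View pics/w12.png

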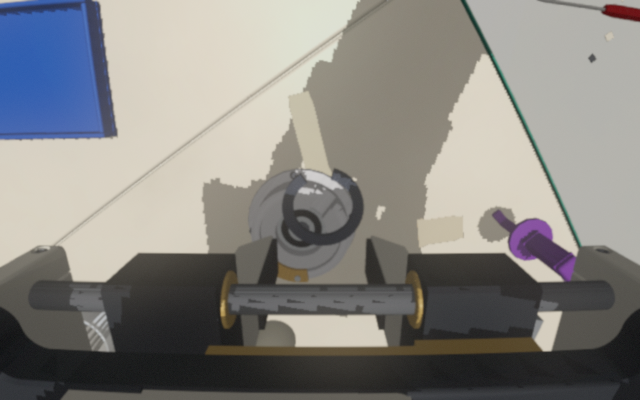

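Run:
```python
from h import *
arm.set_gripper(92)
arm.goto([478,-30,215],q(Rdown(np.pi/2)));arm.dwell(.15)
c=shot('wrist','w13');np.save('w13.npy',c,allow_pickle=True)
im=c['img'][175:275,250:360,::-1];cv2.imwrite('pics/w13c.png',cv2.resize(im,None,fx=7,fy=6,interpolation=cv2.INTER_CUBIC))
P=cloud(c);g=c['img'].astype(float).mean(2)
m=np.zeros(g.shape,bool); m[180:250,275:350]=True
m&=(P[...,2]>26)&(P[...,2]<60)&(g<85)
m=cv2.erode(m.astype(np.uint8),np.ones((2,2)))>0
Q=P[m];A_=np.c_[Q[:,:2]-Q[:,:2].mean(0),np.ones(len(Q))]
for _ in range(4):
    k,*_r=np.linalg.lstsq(A_,Q[:,2],rcond=None); e=Q[:,2]-A_@k; o=abs(e)<2.5; A_,Q=A_[o],Q[o]
print('plane',k,len(Q),'mean',Q.mean(0),'z',Q[:,2].min(),Q[:,2].max())
# housing rim heights
r=np.hypot(P[...,0]-C[0],P[...,1]-C[1]);mm=(r>33)&(r<37)&(P[...,2]>25)&~(g<85);print('rim z',np.median(P[mm][:,2]))
st()
```

```text
plane [-1.27555138e-03 -1.68979585e-03  3.76899917e+01] 763 mean [530.78241343 -36.70418456  37.68994497] z 35.232561846050395 39.79003867364266
rim z 33.057416091928985
 t26.40 [477.7 -30.  213.8] F [-0.7 -0.2  0.4] M [ 0.02 -0.03  0.06] op91.8
```

View pics/w13c.png

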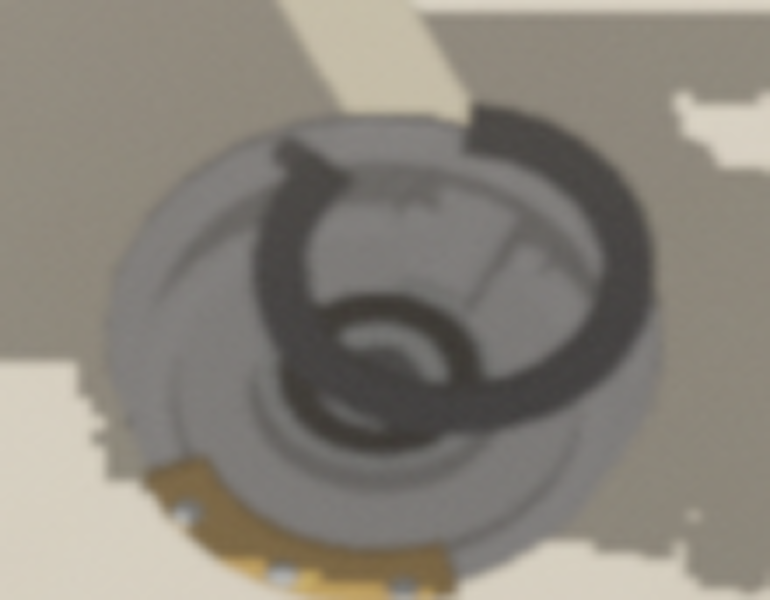

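Run:
```python
from h import *
c=cams.read_camera('scene')
im=cv2.imread('pics/s12.png')
j=np.array([np.cos(1.766),np.sin(1.766),0]);w=np.array([-j[1],j[0],0])
t=np.array([523.8,-38.1,119.1])
for d in (-41.5,-22.5,22.5,41.5):
  for s in (-9.5,9.5):
    for z,col in ((-25,(0,0,255)),(-15,(0,255,0))):
      u=((proj(c,t+d*j+s*w+[0,0,z])[0]-[220,120]+.5)*5)
      cv2.circle(im,tuple(int(x) for x in u),4,col,2)
cv2.imwrite('pics/s12p.png',im[100:500,100:700])
print(status.state()['clock'])
```

```text
26.45
```

View pics/s12p.png

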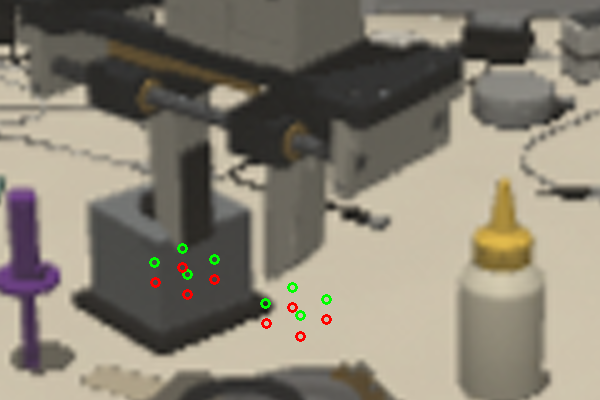

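Run:
```python
from h import *
for n in('scene','top'):
    c=shot(n,'s14_'+n); s=st(); P=cloud(c)
    t=np.array(s['tool_pos'])
    for sg in (-1,1):
        m=(abs(P[...,0]-t[0])<14)&(sg*(P[...,1]-t[1])>40)&(sg*(P[...,1]-t[1])<70)&(P[...,2]>100)&(P[...,2]<260)
        z=P[m][:,2]-t[2]; print(n,sg,m.sum(),np.percentile(z,[0,1,5,20]) if m.sum() else None)
```

```text
t26.50 [477.8 -30.  213.9] F [ 0.4 -0.6 -0.5] M [-0.01  0.03  0.01] op91.6
scene -1 272 [-1.96786931 -0.83949185  3.03537068 12.43152022]
scene 1 270 [-2.8510679  -2.09211752  0.18989085  8.78458706]
 t26.55 [477.9 -30.  214.1] F [ 0.7 -0.4  0.2] M [0.07 0.07 0.  ] op92.1
top -1 0 None
top 1 0 None
```

View pics/s14_scene.png

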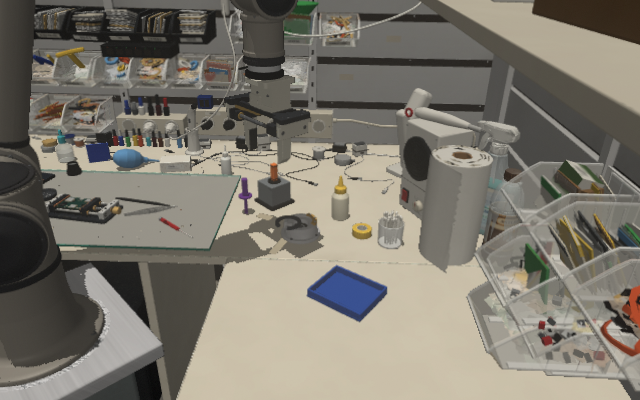

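Run:
```python
from h import *
Q=q(Rdown(1.766))
arm.goto([524.3,-38.2,100],Q);arm.movel([524.3,-38.2,46],120);arm.dwell(.1);st()
s0=np.array(status.state()['force'])
z=41
while z>36.4:
    arm.movel([524.3,-38.2,z],40); s=status.state(); print(z,np.round(s['tool_pos'][2],1),np.round(np.array(s['force'])-s0,1))
    if (s['force']-s0)[2]>2.5: break
    z-=1.5 if z>38 else .8
shot('scene','s15',(240,150,360,250),6)
st()
```

```text
t27.82 [525.2 -38.4  47.4] F [ 0.4 -0.3  1.1] M [ 0.03 -0.   -0.02] op91.7
41 41.0 [-0.9  0.1 -0.9]
39.5 39.4 [-0.3  0.1 -1.3]
38.0 37.9 [-0.4  0.1 -1.5]
37.2 37.2 [0.2 0.  0.1]
36.400000000000006 36.3 [-1.9 -0.3 -1.1]
 t29.14 [524.3 -38.2  36.4] F [ 0.8  0.1 -0.2] M [ 0.01  0.03 -0.02] op91.8
```

View pics/s15.png

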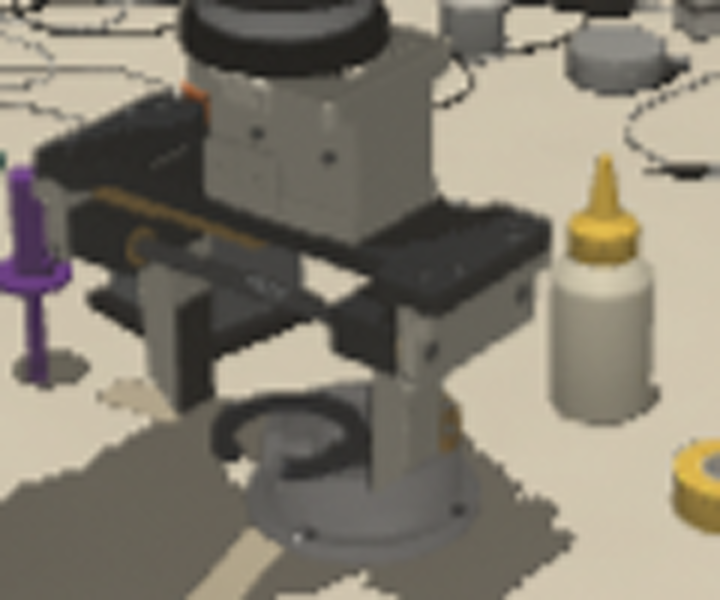

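Run:
```python
from h import *
arm.set_gripper(52);s=st('gr')
if s['opening']>57:
    arm.movel([524.3,-38.2,45],60);s=st('up');print(s['opening'])
shot('scene','s16',(240,150,360,250),6)
```

```text
gr t29.77 [524.3 -38.2  36.4] F [-0.7  0.2 -0.5] M [ 0.04  0.05 -0.01] op58.5
up t30.07 [524.8 -38.3  45.6] F [-0.6 -0.8 -0.7] M [ 0.06 -0.01 -0.02] op58.7
58.70440930996325
```

View pics/s16.png

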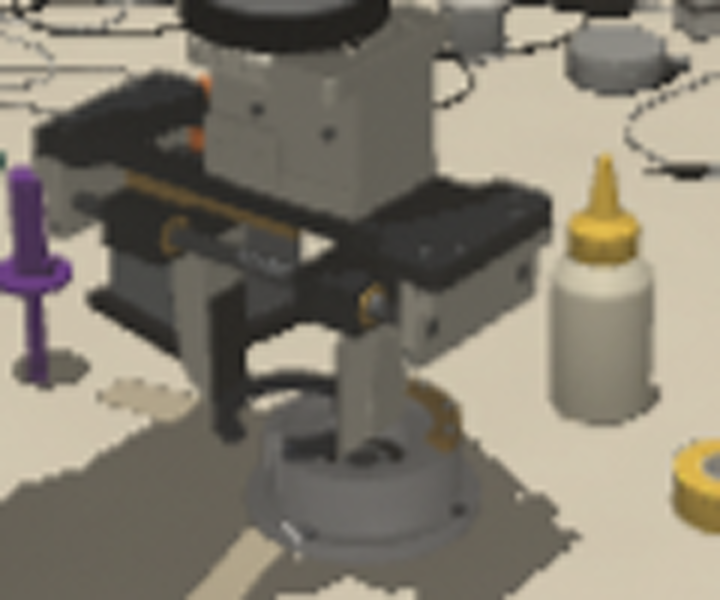

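Run:
```python
from h import *
Q=q(Rdown(1.766))
arm.movel([524.3,-38.2,100],120)
arm.goto([471.3,-279.4,90],Q);arm.movel([471.3,-279.4,45],120);arm.dwell(.15);st()
shot('scene','s17',(280,200,420,340),5)
c=shot('wrist','w17');np.save('w17.npy',c,allow_pickle=True)
```

```text
t32.38 [ 472.  -279.6   45.9] F [ 0.3 -0.3  0.5] M [ 0.08  0.02 -0.07] op58.7
```

View pics/s17.png

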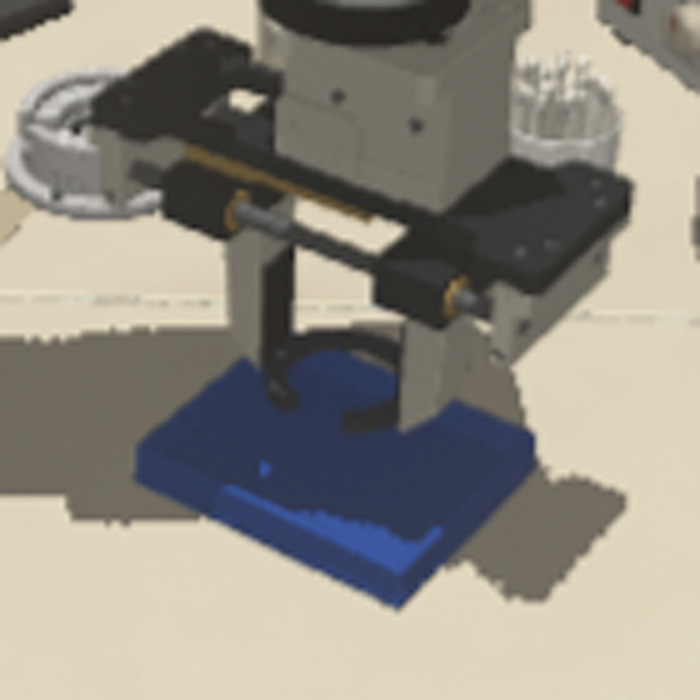

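View pics/w17.png

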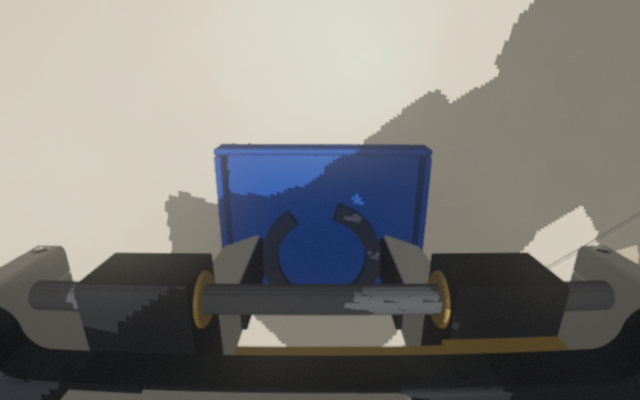

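Run:
```python
from h import *
s0=np.array(status.state()['force'])
for z in (20,12,9.5,8.4):
    arm.movel([471.3,-279.4,z],80 if z>12 else 30); s=status.state(); d=np.array(s['force'])-s0; print(z,d.round(1))
    if np.linalg.norm(d)>4: break
arm.set_gripper(67);st('rel')
arm.movel([471.3,-279.4,130],120)
arm.goto([400,-150,230],q(Rdown(1.2)));arm.dwell(.2);st()
shot('scene','s18',(200,100,440,340),3)
shot('top','t18',(180,120,480,300),2.5)
shot('wrist','w18')
```

```text
20 [ 0.2  0.9 -0.1]
12 [-0.7  1.2 -0. ]
9.5 [-0.3  0.9  0. ]
8.4 [-0.4  1.7  0.1]
rel t34.26 [ 471.3 -279.4    8.5] F [-0.2 -1.1  0.3] M [ 0.05 -0.04  0.02] op66.9
 t36.37 [ 400.2 -150.7  229. ] F [-0.  -0.3 -0.2] M [ 0.02  0.03 -0.02] op67.1
```

View pics/s18.png

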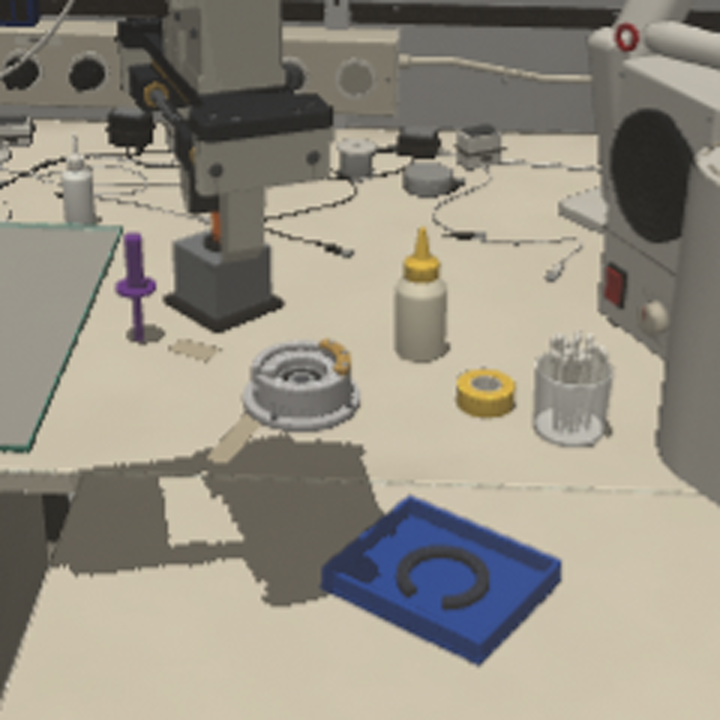

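View pics/t18.png

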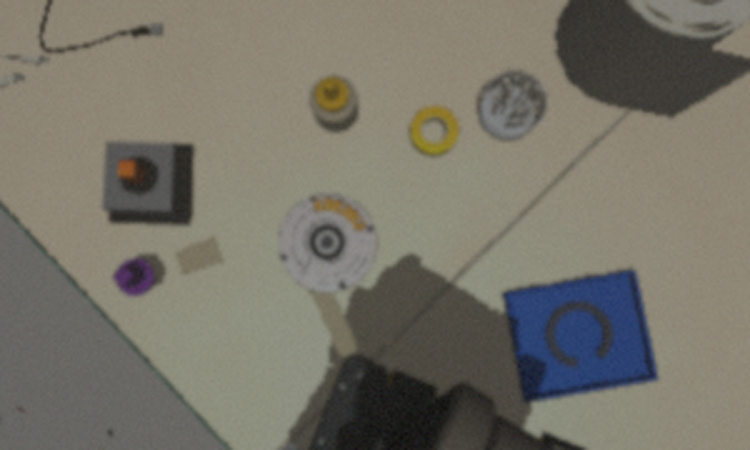

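View pics/w18.png

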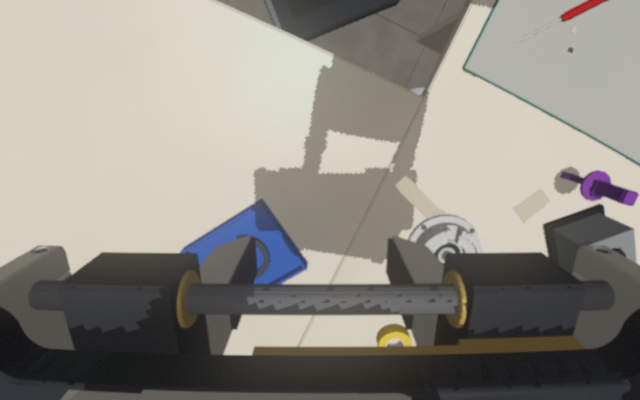

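The scene view (crop 440,577) and the top view (580,335) both show the ring flat in the tray. The orange pick stands upright in its stand, and the bystanders have not moved.

Run:
```python
from h import *
arm.sign_off();
```

```text
the job is handed in; nothing more can be done
```

The job is done and handed in at about 36 s of the 58 s allowed. The ring is out of the groove and lying flat in the blue tray. The pick is back upright in its stand.

- **Steps:** I took the orange pick from the stand and passed its toe under the ring in the slot beside the gap. Then I lifted that end about 8.5 mm and drew the ring roughly 29 mm along −x onto the rim. After returning the pick, I gripped the ring across its outside and set it down in the tray.
- **Last checks:** The scene and top pictures show the ring flat in the tray and the pick upright in the stand. The tape, bottle, tub and purple look-alike all look untouched. The wrist force readings I took stayed below about 2 N.
- **What failed or disagreed:** My first try at gripping the ring closed in the air above it without touching anything. Depth readings put the visible fingertips only about 2–3 mm ahead of the TCP, not the stated 25 mm. I repeated the grip about 23 mm lower and it held. The fingers stopped at 58.5 mm on the 60 mm ring, so they were slightly off its widest line.

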